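# Rack the condiments in reverse order

### The job

Move the pepper mill, the shaker, the mustard pot and the tea caddy from the cork pads of the drip tray into the wooden rack, one upright in each bay, in the reverse of their present order: the one that is leftmost on the tray (as seen from the robot) goes into the rightmost bay, and so on. Set each down on the floor of its bay without dropping it or tipping it over, and leave the white cup where it stands.

Things in the scene. Friction and masses are not known exactly. Their poses are not given: they have to be found in the camera images.
- mill: Loose dark wooden pepper mill, 105 mm tall, 160 g: round foot 48 mm across, waist 34 mm across (36 to 52 mm up), straight round head 40 mm across from 62 to 92 mm up (grip there), small knob on top. Origin at the centre of its underside, z up its axis. Starts standing on its cork pad.
- shaker: Loose steel salt shaker, 83 mm tall, 150 g: straight round body 44 mm across up to 66 mm, then a dome with six dark holes. Origin at the centre of its underside, z up its axis. Starts standing on its cork pad.
- pot_jar: Loose white ceramic mustard pot with a fixed lid, 72 mm tall with its 18 mm wide knob, 180 g: round, foot 38 mm across, straight belly 52 mm across from 12 to 48 mm up (grip there). Origin at the centre of its underside, z up its axis. Starts standing on its cork pad.
- caddy: Loose square aluminium tea caddy, 84 mm tall, 150 g: body 44 x 44 mm up to 68 mm, lid (fixed) 45 x 45 mm above. Origin at the centre of its underside, z up its axis. x and y square to its sides. Starts standing on its cork pad, turned by up to 0.15 rad from it.
- pad_mill: Pad under the pepper mill: fixed square cork pad, 68 x 68 x 6 mm, in a shallow aluminium tray (90 x 345 mm, rim 10 mm high); pad top 10 mm above the trolley top; pads 80 mm apart in a row. Origin at the centre of its underside; y along the row, towards the robot's left. It never moves: it marks where the pepper mill began.
- pad_shaker: Pad under the shaker: fixed square cork pad, 68 x 68 x 6 mm, in a shallow aluminium tray (90 x 345 mm, rim 10 mm high); pad top 10 mm above the trolley top; pads 80 mm apart in a row. Origin at the centre of its underside; y along the row, towards the robot's left. It never moves: it marks where the shaker began.
- pad_pot_jar: Pad under the mustard pot: fixed square cork pad, 68 x 68 x 6 mm, in a shallow aluminium tray (90 x 345 mm, rim 10 mm high); pad top 10 mm above the trolley top; pads 80 mm apart in a row. Origin at the centre of its underside; y along the row, towards the robot's left. It never moves: it marks where the mustard pot began.
- pad_caddy: Pad under the tea caddy: fixed square cork pad, 68 x 68 x 6 mm, in a shallow aluminium tray (90 x 345 mm, rim 10 mm high); pad top 10 mm above the trolley top; pads 80 mm apart in a row. Origin at the centre of its underside; y along the row, towards the robot's left. It never moves: it marks where the tea caddy began.
- rack: Fixed wooden rack, 90 (x) x 330 (y) mm, four empty bays in a row. Origin under its centre, on the trolley top; y along the row, towards the robot's left. Bays 70 x 70 mm inside, floor 8 mm up, walls and dividers 10 mm thick, 22 mm high. Bay centres x = 0, y = +120, +40, -40, -120 mm (left to right). It lies before or behind the tray; each is turned by at most 0.13 rad.
- cup: White ceramic cup, no handle, a loose bystander, 85 mm tall, 76 mm across, on the trolley top to the robot's right of the rows; origin under its centre. (Other bystanders farther out: left, a lidded enamel pot 135 mm tall, 190 mm across, near x 0.60, y 0.42 m, and a wooden spoon; right, a yellow scoop under 50 mm high.)

How it is judged:
At the end, for the whole second after the job is handed in: Each thing stands upright (0.1 rad), at rest, on the floor (4 mm) of its own bay, base centre within 15 mm of the bay centre along x and y; the n-th from the left on the tray is in the n-th bay from the right; the cup is within 30 mm of its start (((y of each of pad_shaker, pad_pot_jar, pad_caddy in the frame of pad_mill below 0 m and y of mill in the frame of rack between -0.135 and -0.105 m) or (y of pad_shaker in the frame of pad_mill above 0 m and y of each of pad_pot_jar, pad_caddy in the frame of pad_mill below 0 m and y of mill in the frame of rack between -0.055 and -0.025 m) or (y of each of pad_shaker, pad_caddy in the frame of pad_mill below 0 m and y of pad_pot_jar in the frame of pad_mill above 0 m and y of mill in the frame of rack between -0.055 and -0.025 m) or (y of each of pad_shaker, pad_pot_jar in the frame of pad_mill below 0 m and y of pad_caddy in the frame of pad_mill above 0 m and y of mill in the frame of rack between -0.055 and -0.025 m) or (y of each of pad_shaker, pad_pot_jar in the frame of pad_mill above 0 m and y of pad_caddy in the frame of pad_mill below 0 m and y of mill in the frame of rack between 0.025 and 0.055 m) or (y of each of pad_shaker, pad_caddy in the frame of pad_mill above 0 m and y of pad_pot_jar in the frame of pad_mill below 0 m and y of mill in the frame of rack between 0.025 and 0.055 m) or (y of pad_shaker in the frame of pad_mill below 0 m and y of each of pad_pot_jar, pad_caddy in the frame of pad_mill above 0 m and y of mill in the frame of rack between 0.025 and 0.055 m) or (y of each of pad_shaker, pad_pot_jar, pad_caddy in the frame of pad_mill above 0 m and y of mill in the frame of rack between 0.105 and 0.135 m)) and x of mill in the frame of rack between -0.015 and 0.015 m and z of mill in the frame of rack between 0.004 and 0.012 m and angle between each of mill, shaker, pot_jar, caddy's own z axis and vertical below 0.1 rad and linear speed of each of mill, shaker, pot_jar, caddy below 0.02 m/s and angular speed of each of mill, shaker, pot_jar, caddy below 0.2 rad/s and ((y of each of pad_mill, pad_pot_jar, pad_caddy in the frame of pad_shaker below 0 m and y of shaker in the frame of rack between -0.135 and -0.105 m) or (y of pad_mill in the frame of pad_shaker above 0 m and y of each of pad_pot_jar, pad_caddy in the frame of pad_shaker below 0 m and y of shaker in the frame of rack between -0.055 and -0.025 m) or (y of each of pad_mill, pad_caddy in the frame of pad_shaker below 0 m and y of pad_pot_jar in the frame of pad_shaker above 0 m and y of shaker in the frame of rack between -0.055 and -0.025 m) or (y of each of pad_mill, pad_pot_jar in the frame of pad_shaker below 0 m and y of pad_caddy in the frame of pad_shaker above 0 m and y of shaker in the frame of rack between -0.055 and -0.025 m) or (y of each of pad_mill, pad_pot_jar in the frame of pad_shaker above 0 m and y of pad_caddy in the frame of pad_shaker below 0 m and y of shaker in the frame of rack between 0.025 and 0.055 m) or (y of each of pad_mill, pad_caddy in the frame of pad_shaker above 0 m and y of pad_pot_jar in the frame of pad_shaker below 0 m and y of shaker in the frame of rack between 0.025 and 0.055 m) or (y of pad_mill in the frame of pad_shaker below 0 m and y of each of pad_pot_jar, pad_caddy in the frame of pad_shaker above 0 m and y of shaker in the frame of rack between 0.025 and 0.055 m) or (y of each of pad_mill, pad_pot_jar, pad_caddy in the frame of pad_shaker above 0 m and y of shaker in the frame of rack between 0.105 and 0.135 m)) and x of shaker in the frame of rack between -0.015 and 0.015 m and z of shaker in the frame of rack between 0.004 and 0.012 m and ((y of each of pad_mill, pad_shaker, pad_caddy in the frame of pad_pot_jar below 0 m and y of pot_jar in the frame of rack between -0.135 and -0.105 m) or (y of pad_mill in the frame of pad_pot_jar above 0 m and y of each of pad_shaker, pad_caddy in the frame of pad_pot_jar below 0 m and y of pot_jar in the frame of rack between -0.055 and -0.025 m) or (y of each of pad_mill, pad_caddy in the frame of pad_pot_jar below 0 m and y of pad_shaker in the frame of pad_pot_jar above 0 m and y of pot_jar in the frame of rack between -0.055 and -0.025 m) or (y of each of pad_mill, pad_shaker in the frame of pad_pot_jar below 0 m and y of pad_caddy in the frame of pad_pot_jar above 0 m and y of pot_jar in the frame of rack between -0.055 and -0.025 m) or (y of each of pad_mill, pad_shaker in the frame of pad_pot_jar above 0 m and y of pad_caddy in the frame of pad_pot_jar below 0 m and y of pot_jar in the frame of rack between 0.025 and 0.055 m) or (y of each of pad_mill, pad_caddy in the frame of pad_pot_jar above 0 m and y of pad_shaker in the frame of pad_pot_jar below 0 m and y of pot_jar in the frame of rack between 0.025 and 0.055 m) or (y of pad_mill in the frame of pad_pot_jar below 0 m and y of each of pad_shaker, pad_caddy in the frame of pad_pot_jar above 0 m and y of pot_jar in the frame of rack between 0.025 and 0.055 m) or (y of each of pad_mill, pad_shaker, pad_caddy in the frame of pad_pot_jar above 0 m and y of pot_jar in the frame of rack between 0.105 and 0.135 m)) and x of pot_jar in the frame of rack between -0.015 and 0.015 m and z of pot_jar in the frame of rack between 0.004 and 0.012 m and ((y of each of pad_mill, pad_shaker, pad_pot_jar in the frame of pad_caddy below 0 m and y of caddy in the frame of rack between -0.135 and -0.105 m) or (y of pad_mill in the frame of pad_caddy above 0 m and y of each of pad_shaker, pad_pot_jar in the frame of pad_caddy below 0 m and y of caddy in the frame of rack between -0.055 and -0.025 m) or (y of each of pad_mill, pad_pot_jar in the frame of pad_caddy below 0 m and y of pad_shaker in the frame of pad_caddy above 0 m and y of caddy in the frame of rack between -0.055 and -0.025 m) or (y of each of pad_mill, pad_shaker in the frame of pad_caddy below 0 m and y of pad_pot_jar in the frame of pad_caddy above 0 m and y of caddy in the frame of rack between -0.055 and -0.025 m) or (y of each of pad_mill, pad_shaker in the frame of pad_caddy above 0 m and y of pad_pot_jar in the frame of pad_caddy below 0 m and y of caddy in the frame of rack between 0.025 and 0.055 m) or (y of each of pad_mill, pad_pot_jar in the frame of pad_caddy above 0 m and y of pad_shaker in the frame of pad_caddy below 0 m and y of caddy in the frame of rack between 0.025 and 0.055 m) or (y of pad_mill in the frame of pad_caddy below 0 m and y of each of pad_shaker, pad_pot_jar in the frame of pad_caddy above 0 m and y of caddy in the frame of rack between 0.025 and 0.055 m) or (y of each of pad_mill, pad_shaker, pad_pot_jar in the frame of pad_caddy above 0 m and y of caddy in the frame of rack between 0.105 and 0.135 m)) and x of caddy in the frame of rack between -0.015 and 0.015 m and z of caddy in the frame of rack between 0.004 and 0.012 m and distance of cup from where it was at the start of the episode below 0.03 m); the robot touches nothing.
It fails at once if one of the four things is tipped over (more than 0.6 rad) (angle between any of mill, shaker, pot_jar, caddy's own z axis and vertical above 0.6 rad).
It fails at once if one of the four things is dropped or flung (faster than 0.7 m/s, a fall of some 25 mm, with no finger on it) ((contact force between the fingers and mill below 0.02 N and linear speed of mill above 0.7 m/s) or (contact force between the fingers and shaker below 0.02 N and linear speed of shaker above 0.7 m/s) or (contact force between the fingers and pot_jar below 0.02 N and linear speed of pot_jar above 0.7 m/s) or (contact force between the fingers and caddy below 0.02 N and linear speed of caddy above 0.7 m/s)).
It fails at once if the white cup is pushed more than 30 mm or tipped (distance of cup from where it was at the start of the episode above 0.03 m or angle between cup's own z axis and vertical above 0.4 rad).
It also fails if it takes over 128 s, if anything falls off the work surface, if the arm or the gripper's body presses on something with over 40 N, if the wrist force passes 120 N, or if a joint passes its speed limit or range.

### The arm

A 7-joint arm with a two-finger parallel gripper is mounted at the origin on the work surface. World frame = base frame: x ahead of the robot, y to its left, z up, the work surface at z = 0. Lengths are in m, angles in rad, forces in N, time in s.
With the tool pointing down it reaches from about 0.4 to 0.85 m from the base axis. Payload 4.5 kg.
Tool frame: the origin (TCP) lies where the fingers leave the gripper's body, on its centre line; the fingertips stand 64 mm ahead of it and the grasp point (between the pads) lies 45 mm ahead of it; z points along the fingers, y is the line along which they close (so a half turn about z gives the same grasp; the last joint's range is limited). The gripper opens to 88 mm and grips with 3 to 60 N. Pads are 18 mm wide; open, the fingers measure 123 mm over their backs; the gripper's body (75 mm by 187 mm) begins 45 mm behind the grasp point.
Start: joints at [-1.132, 0.689, -0.195, 1.565, 0.157, 0.902, -0.215], TCP at [0.246, 0.575, 0.303] pointing down, gripper open.
Joint ranges: [-3.01, 3.01], [-0.46, 2.08], [-1.47, 1.51], [0.13, 2.56], [-1, 4.14], [0.04, 2.09], [-2.66, 2.66]. Speed limits (rad/s): [2.57, 2.57, 3.14, 3.14, 3.14, 3.14, 3.14].

### API

Orientations are given as a unit quaternion [x, y, z, w].
In Python, from plant import r gives the robot as it stands.
- The arm moves only by the tool play_rows, never from a script. Its arguments are lists of equal length, an entry for each row: "translation": the shift along the tool's x, y, z in m, a list of three; "delta_rot": the turn, a rotation vector about the tool's x, y, z in degrees, a list of three; "grip": the opening, from -1 (shut) to 1 (fully open). In form: {"translation": [[x, y, z], ...], "delta_rot": [[rx, ry, rz], ...], "grip": [grip, ...]}. A call has 1 to 20 rows; each row shifts and turns the commanded pose from where the row before left it, along the tool's axes as they then stand; what a row does not reach is not made up. A row lasts 1/8 s, in which the tool goes at most 62.5 mm and 10.7 degrees, less where a joint would pass 70% of its speed; a pose out of reach is approached as far as the arm can. A call with a gripper value outside its range is refused whole. The fingers move at their own pace and stop on an object; "squeeze" is the grip in N (left out, the last holds). Time passes only in rows, so rows that do not move let the fingers close. It gives the time, the measured TCP pose, the force, the opening and the grip force at its end, in the units of the state.
- r.get_state(): the state, without advancing time (a new reading comes with each control period).
- r.snapshot(name): name is "side" or "top"; returns the picture (384x512x3 uint8, blue, green, red); there is no depth.
- r.get_calibration(name): a dict with "intrinsics" (3x3 intrinsics, pixels), "k1" (the pictures are not rectified: a ray, as slopes to the right and down, at radius r is drawn at 1 + k1 r^2 times it, then the intrinsics apply), "eye" and "rotation" of the camera in the world. Camera axes: x right, y up, looking along -z (the intrinsics and any distortion apply to the point x, -y, -z); pixel columns grow to the right and rows downward; lengths in m; the calibration is good to about 2 mm. A picture is of the moment at which its call begins. get_calibration takes no time and is no camera call.
- r.finish_job(): hands the job in; it is judged then, once.
Trained networks look in the newest picture that a camera, given by its name, has taken for a name from the list of things; names that differ only in an ending like _2 or _b are one class to them, and where a whole thing is asked for, a point or a joint stands for the part that bears it (a point fixed in the world has none). Each returns a list of dicts, best first, with "confidence" (0 to 1); they miss things now and then, are a little off and sometimes report something else, mostly with a low value. They report only what shows in the picture. A call takes as long as a camera call.
- r.look_for(camera, target): "point" ([x, y, z] in m, in world coordinates, good to about 4 mm: the middle of the surface that is visible of it).
- r.silhouettes(camera, target): "pixels" (384x512 bool, what is visible of it).
The state is a dict: "clock": time; "q": joint angles; "qd": joint speeds; "joint_torque": joint torques, N m; "tool_pos": TCP position; "eef_rot": TCP orientation; "contact_force": force on the tool from outside, world axes, zero at the start; "moment": the same for the moment, N m; "opening": opening from 0.0 (shut) to 1.0 (fully open); "finger_force": force on a finger pad.
Only numpy, scipy, OpenCV 4.12 (cv2) and the standard library are available. Lean on these libraries where they do the work, as an engineer would, in place of code of your own. Each camera call takes 0.05 s, during which the arm holds its last target. There are 200 camera calls.

## Working session

There is one attempt and no reset: what is moved stays moved. The work goes in short steps, Python scripts to look and compute and a tool call to move; the robot and the scene stay as the last step left them, time stands still between calls to the robot, and variables do not carry over. Pictures are saved under pics/ and viewed, at most 14 in all, crops included, and the job is handed in when it is done.

Besides the shell and the picture viewer there is one more tool, called after "Call:" as name(argument=value, ...), one argument or row to a line, values as JSON. play_rows: Moves the arm, as the interface text tells. Its arguments: {"type":"object","properties":{"translation":{"type":"array","items":{"type":"array","items":{"type":"number"}}},"delta_rot":{"type":"array","items":{"type":"array","items":{"type":"number"}}},"grip":{"type":"array","items":{"type":"number"}},"squeeze":{"type":"number"}},"required":["translation","delta_rot","grip"]}

```bash
ls; mkdir -p pics
python3 - <<'E'
from plant import r
import cv2
print(r.get_state())
for c in ("side","top"):
    cv2.imwrite(f"pics/{c}0.png",r.snapshot(c)); print(c,r.get_calibration(c))
    for t in ("mill","shaker","pot_jar","caddy","pad_mill","pad_shaker","pad_pot_jar","pad_caddy","rack","cup"):
        print(t,[(([round(float(x),4) for x in d["point"]]),round(d["confidence"],2)) for d in r.look_for(c,t)[:4]])
E
```

```text
pics
{'clock': 0.0, 'q': array([-1.13219546,  0.69002457, -0.19452229,  1.56631526,  0.15727812,
        0.90251905, -0.21508398]), 'qd': array([ 0.00179645,  0.00091868, -0.00122687,  0.00154849, -0.00110336,
       -0.00190779, -0.0019651 ]), 'joint_torque': array([ 1.45668822e-03, -5.27547777e+01, -1.26619700e+00, -1.53417921e+01,
       -5.25554863e-02,  6.52486458e-03,  1.65541251e-04]), 'tool_pos': array([0.24597643, 0.57400481, 0.30189248]), 'eef_rot': array([ 2.00977301e-01,  9.79595449e-01, -9.28593323e-04, -1.33631855e-04]), 'contact_force': array([-0.31756463,  0.07296981, -0.51519058]), 'moment': array([-0.03709544,  0.0273153 , -0.00913041]), 'finger_force': 0.0, 'opening': 0.9969647020460634}
side {'intrinsics': array([[447.45679352,   0.        , 258.8284036 ],
       [  0.        , 447.45679352, 194.71565449],
       [  0.        ,   0.        ,   1.        ]]), 'k1': -0.11324591957196845, 'eye': array([0.29135044, 0.45519604, 0.57560316]), 'rotation': array([-0.08907435,  0.41818948,  0.88344469, -0.19159538])}
mill []
shaker [([0.4626, 0.161, 0.076], 0.63)]
pot_jar 
[... 672 characters left out ...]
       ]]), 'k1': -0.10683625150053294, 'eye': array([ 0.51666952, -0.10395931,  0.84308945]), 'rotation': array([-0.01592611,  0.02903433,  0.71009108, -0.70333067])}
mill [([0.464, -0.0885, 0.1054], 0.78)]
shaker [([0.4697, 0.1373, 0.0824], 0.67)]
pot_jar [([0.4731, 0.0677, 0.0679], 0.94), ([0.47, -0.0133, 0.0955], 0.62)]
caddy [([0.4674, -0.0113, 0.0969], 0.93), ([0.4648, -0.0966, 0.0098], 0.36)]
pad_mill [([0.4644, -0.0977, 0.0073], 0.7)]
pad_shaker [([0.4916, 0.1292, 0.011], 0.58)]
pad_pot_jar [([0.4742, 0.0479, 0.0099], 0.93), ([0.6464, -0.0284, 0.0089], 0.16)]
pad_caddy [([0.4809, -0.0332, 0.0085], 0.64)]
rack [([0.6442, -0.0303, 0.0064], 0.87)]
cup [([0.5172, -0.3695, 0.0424], 0.63)]
```

View pictures.

View pics/side0.png

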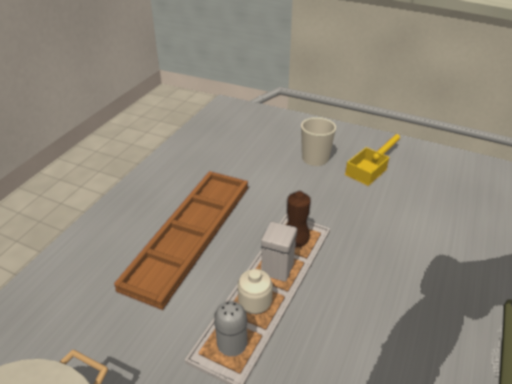

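View pics/top0.png

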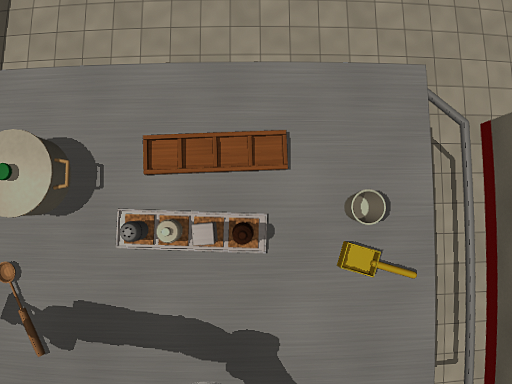

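```bash
cat > h.py <<'E'
import numpy as np, cv2
from scipy.optimize import minimize
from scipy.spatial.transform import Rotation as R
from plant import r
S=4
CAL={c:r.get_calibration(c) for c in("side","top")}
def proj(c,P):
    k=CAL[c]; p=(np.asarray(P)-k["eye"])@R.from_quat(k["rotation"]).as_matrix()
    s=np.c_[p[:,0],-p[:,1]]/-p[:,2:3]; s=s*(1+k["k1"]*(s**2).sum(1,keepdims=True))
    return s@k["intrinsics"][:2,:2].T+k["intrinsics"][:2,2]
a=np.linspace(0,2*np.pi,40,endpoint=False)
def rings(prof): return [np.c_[d/2*np.cos(a),d/2*np.sin(a),0*a+z] for d,z in prof]
def box(w,l,z): return np.array([[sx*w/2,sy*l/2,z] for sx in(-1,1) for sy in(-1,1)])
M={"mill":rings([(.048,0),(.048,.01),(.034,.036),(.034,.052),(.040,.062),(.040,.092),(.014,.105)]),
"shaker":rings([(.044,0),(.044,.066),(.036,.075),(.018,.083)]),
"pot_jar":rings([(.038,0),(.052,.012),(.052,.048),(.018,.062),(.018,.072)]),
"caddy":[box(.044,.044,0),box(.044,.044,.068),box(.045,.045,.0681),box(.045,.045,.084)],
"rack":[box(.09,.33,0),box(.09,.33,.022)],
"cup":rings([(.06,0),(.076,.085)])}
def render(c,n,x,y,z,yaw):
    q=[proj(c,s@R.from_euler("z",yaw).as_matrix().T+[x,y,z]) for s in M[n]]
    im=np.zeros((384*S,512*S),np.uint8)
    for u,v in zip(q,q[1:]):
        h=cv2.convexHull(np.r_[u,v].astype(np.float32))[:,0]
        cv2.fillConvexPoly(im,np.round((h+.5)*S*16-8).astype(np.int32),1,shift=4)
    return cv2.resize(im.astype(np.float32),(512,384),interpolation=cv2.INTER_AREA)
def masks(names,cams=("side","top")):
    out={}
    for c in cams:
        r.snapshot(c)
        for n in names:
            L=r.silhouettes(c,n)
            out[c,n]=[(d["pixels"],d["confidence"]) for d in L]
    return out
def pick(out,c,n,guess):
    L=out[c,n]; g=render(c,n,*guess)>.5
    best=max(L,key=lambda d:(d[0]&g).sum()/(d[0]|g).sum(),default=None)
    return best[0] if best is not None and (best[0]&g).sum()>.3*(best[0]|g).sum() else None
def fit(m,n,guess,other,cams=("side","top"),free=(0,1,2,3)):
    free=list(free)
    def cost(v):
        g=np.array(guess,float); g[free]+=v*[[.01,.01,.01,.1][i] for i in free]; e=t=0
        for c in cams:
            if m[c] is None: continue
            w=~other[c]|m[c]
            im=render(c,n,*g); e+=(abs(im-m[c])*w).sum(); t+=m[c].sum()
        return e/t
    s0=np.vstack([np.zeros(len(free)),np.eye(len(free))])
    o=minimize(cost,np.zeros(len(free)),method="Nelder-Mead",options=dict(initial_simplex=s0,xatol=.01,fatol=1e-5,maxfev=250))
    g=np.array(guess,float); g[free]+=o.x*[[.01,.01,.01,.1][i] for i in free]
    return g,o.fun
E
cat > m.py <<'E'
from h import *
import pickle
G={"mill":(.465,-.09,.01,0),"shaker":(.472,.145,.01,0),"pot_jar":(.472,.068,.01,0),"caddy":(.467,-.012,.01,0),"rack":(.644,-.01,0,0),"cup":(.517,-.36,0,0)}
o=masks(G)
P={(c,n):pick(o,c,n,G[n]) for c in CAL for n in G}
for k,v in P.items(): print(k,None if v is None else v.sum(),len(o[k]))
pickle.dump(P,open("P.pkl","wb"))
for n in G:
    m={c:P[c,n] for c in CAL}
    ot={c:np.any([P[c,k] for k in G if k!=n and P[c,k] is not None],axis=0) for c in CAL}
    fr=(0,1,2,3) if n in("caddy","rack") else (0,1,2)
    for cams in (("side","top"),("side",),("top",)):
        if any(m[c] is not None for c in cams):
            f=fr if len(cams)>1 else [i for i in fr if i!=2]
            g,e=fit(m,n,G[n],ot,cams,f); print(n,cams,g.round(4),round(e,3))
E
python3 m.py
```

```text
('side', 'mill') 1046 1
('side', 'shaker') 1557 1
('side', 'pot_jar') 1242 1
('side', 'caddy') 1726 1
('side', 'rack') 7594 2
('side', 'cup') 1371 2
('top', 'mill') 329 1
('top', 'shaker') 494 2
('top', 'pot_jar') 514 1
('top', 'caddy') 555 1
('top', 'rack') 5737 1
('top', 'cup') 1039 2
mill ('side', 'top') [ 0.4657 -0.0911  0.0081  0.    ] 0.082
mill ('side',) [ 0.4649 -0.0886  0.01    0.    ] 0.041
mill ('top',) [ 0.4641 -0.0906  0.01    0.    ] 0.212
shaker ('side', 'top') [0.4712 0.1477 0.0094 0.    ] 0.061
shaker ('side',) [0.4715 0.1481 0.01   0.    ] 0.046
shaker ('top',) [0.4699 0.1462 0.01   0.    ] 0.049
pot_jar ('side', 'top') [0.4713 0.0698 0.0095 0.    ] 0.068
pot_jar ('side',) [0.4721 0.0707 0.01   0.    ] 0.058
pot_jar ('top',) [0.4703 0.0693 0.01   0.    ] 0.055
caddy ('side', 'top') [ 0.4668 -0.0103  0.0075  0.0859] 0.044
caddy ('side',) [ 0.4662 -0.0077  0.01    0.1133] 0.035
caddy ('top',) [ 0.4658 -0.0108  0.01    0.0941] 0.064
rack ('side', 'top') [ 6.472e-01 -2.790e-02  2.000e-04  2.620e-02] 0.035
rack ('side',) [ 0.6484 -0.027   0.      0.0313] 0.024
rack ('top',) [ 0.6463 -0.0294  0.      0.0276] 0.024
cup ('side', 'top') [ 0.5195 -0.3604 -0.0039  0.    ] 0.077
cup ('side',) [ 0.5186 -0.3551  0.      0.    ] 0.055
cup ('top',) [ 0.5164 -0.359   0.      0.    ] 0.109
```

Call:
play_rows(
  translation=[
    [0,0,0],
    [0,0,0],
    [0,0,0],
    [0,0,0],
    [0,0,0],
    [0,0,0],
    [0,0,0],
    [-0.051,0.0169,0],
    [-0.051,0.0169,0],
    [-0.051,0.0169,0],
    [-0.051,0.0169,0],
    [-0.051,0.0169,0],
    [-0.051,0.0169,0],
    [-0.051,0.0169,0],
    [-0.051,0.0169,0],
    [-0.051,0.0169,0],
    [-0.051,0.0169,0],
    [-0.051,0.0169,0],
    [-0.051,0.0169,0],
    [-0.051,0.0169,0],
  ],
  delta_rot=[
    [0,0,9.54],
    [0,0,9.54],
    [0,0,9.54],
    [0,0,9.54],
    [0,0,9.54],
    [0,0,9.54],
    [0,0,9.54],
    [0,0,0],
    [0,0,0],
    [0,0,0],
    [0,0,0],
    [0,0,0],
    [0,0,0],
    [0,0,0],
    [0,0,0],
    [0,0,0],
    [0,0,0],
    [0,0,0],
    [0,0,0],
    [0,0,0],
  ],
  grip=[1,1,1,1,1,1,1,1,1,1,1,1,1,1,1,1,1,1,1,1],
  squeeze=15,
)

```text
clock: 4.3
tool_pos: [0.4668, -0.09, 0.3029]
eef_rot: [0.707, 0.707, 0.0, 0.0]
contact_force: [0.8, 0.5, -0.5]
opening: 1.0
finger_force: 0.0
```

Call:
play_rows(
  translation=[
    [0,-0.0015,0.035],
    [0,0,0.04],
    [0,0,0.04],
    [0,0,0.03],
    [0,0,0.016],
    [0,0,0.01],
    [0,0,0],
    [0,0,0],
    [0,0,0],
    [0,0,0],
    [0,0,0],
    [0,0,0],
    [0,0,0],
  ],
  delta_rot=[
    [0,0,0],
    [0,0,0],
    [0,0,0],
    [0,0,0],
    [0,0,0],
    [0,0,0],
    [0,0,0],
    [0,0,0],
    [0,0,0],
    [0,0,0],
    [0,0,0],
    [0,0,0],
    [0,0,0],
  ],
  grip=[1,1,1,1,1,1,1,-1,-1,-1,-1,-1,-1],
  squeeze=15,
)

```text
clock: 5.92
tool_pos: [0.4644, -0.0884, 0.1317]
eef_rot: [0.707, 0.707, -0.0, -0.0]
contact_force: [-0.6, 0.6, 2.0]
opening: 0.45
finger_force: 15.0
```

Call:
play_rows(
  translation=[
    [0,0,-0.01],
    [0,0,-0.03],
    [0,0,-0.04],
    [0,0,-0.04],
    [0,0,-0.01],
    [0.015,0.015,0],
    [0.0305,0.03,0],
    [0.0305,0.03,0],
    [0.0305,0.03,0],
    [0.0305,0.03,0],
    [0.0305,0.03,0],
    [0.0145,0.0142,0],
    [0,0,0],
    [0,0,0],
  ],
  delta_rot=[
    [0,0,0],
    [0,0,0],
    [0,0,0],
    [0,0,0],
    [0,0,0],
    [0,0,0],
    [0,0,0],
    [0,0,0],
    [0,0,0],
    [0,0,0],
    [0,0,0],
    [0,0,0],
    [0,0,0],
    [0,0,0],
  ],
  grip=[-1,-1,-1,-1,-1,-1,-1,-1,-1,-1,-1,-1,-1,-1],
)

```text
clock: 7.68
tool_pos: [0.6428, 0.0932, 0.2602]
eef_rot: [0.707, 0.707, -0.002, -0.001]
contact_force: [0.3, -0.3, -1.6]
opening: 0.452
finger_force: 15.0
```

Run:
```python
from h import *
p=r.get_state()["tool_pos"]; print(p, r.get_state()["contact_force"])
cv2.imwrite("pics/top1.png",r.snapshot("top")); cv2.imwrite("pics/side1.png",r.snapshot("side"))
for c in CAL:
    L=r.silhouettes(c,"mill")
    g=(.643,.092,p[2]-.122,0)
    m=pick({(c,"mill"):[(d["pixels"],1) for d in L]},c,"mill",g)
    if m is not None: print(c,m.sum(),fit({c:m},"mill",g,{c:np.zeros_like(m)},(c,),(0,1)))
```

```text
[0.64275565 0.09323173 0.26020816] [ 0.30856406 -0.25244087 -1.55403264]
side 1559 (array([0.64580536, 0.08901149, 0.13820816, 0.        ]), np.float64(0.35447402180885185))
top 376 (array([0.63617069, 0.07124647, 0.13820816, 0.        ]), np.float64(1.1712101063829787))
```

View pics/side1.png

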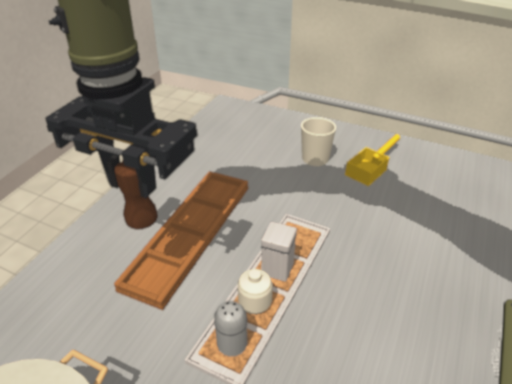

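Call:
play_rows(
  translation=[
    [0,0.0008,0.02],
    [0,0,0.035],
    [0,0,0.035],
    [0,0,0.02],
    [0,0,0.01],
    [0,0,0.006],
    [0,0,0.002],
    [0,0,0.001],
    [0,0,0],
    [0,0,0],
  ],
  delta_rot=[
    [0,0,0],
    [0,0,0],
    [0,0,0],
    [0,0,0],
    [0,0,0],
    [0,0,0],
    [0,0,0],
    [0,0,0],
    [0,0,0],
    [0,0,0],
  ],
  grip=[-1,-1,-1,-1,-1,-1,-1,-1,-1,-1],
)

```text
clock: 9.12
tool_pos: [0.6448, 0.0938, 0.1331]
eef_rot: [0.707, 0.707, 0.0, 0.0]
contact_force: [-0.2, 0.3, -1.6]
opening: 0.449
finger_force: 15.0
```

Call:
play_rows(
  translation=[
    [0,0,0.0015],
    [0,0,0.001],
    [0,0,0],
  ],
  delta_rot=[
    [0,0,0],
    [0,0,0],
    [0,0,0],
  ],
  grip=[-1,-1,-1],
)

```text
clock: 9.5
tool_pos: [0.6445, 0.0937, 0.13]
eef_rot: [0.707, 0.707, -0.0, -0.0]
contact_force: [-0.2, -1.7, -1.9]
opening: 0.446
finger_force: 15.0
```

Call:
play_rows(
  translation=[
    [0,0,0.001],
    [0,0,0],
  ],
  delta_rot=[
    [0,0,0],
    [0,0,0],
  ],
  grip=[-1,-1],
)

```text
clock: 9.75
tool_pos: [0.6446, 0.0938, 0.1298]
eef_rot: [0.707, 0.707, 0.0, -0.0]
contact_force: [-2.3, 0.1, 4.8]
opening: 0.449
finger_force: 15.0
```

Call:
play_rows(
  translation=[
    [0,0,0],
    [0,0,0],
    [0,0,0],
    [0,0,0],
    [0,0,-0.01],
    [0,0,-0.04],
    [0,0,-0.04],
    [0,0,-0.04],
    [0,0,0],
    [-0.0173,-0.02975,0],
    [-0.0173,-0.02975,0],
    [-0.0173,-0.02975,0],
    [-0.0173,-0.02975,0],
    [-0.0173,-0.02975,0],
    [-0.0173,-0.02975,0],
    [0,0,0],
    [0,0,0],
    [0,0,0],
  ],
  delta_rot=[
    [0,0,0],
    [0,0,0],
    [0,0,0],
    [0,0,0],
    [0,0,0],
    [0,0,0],
    [0,0,0],
    [0,0,0],
    [0,0,0],
    [0,0,0],
    [0,0,0],
    [0,0,0],
    [0,0,0],
    [0,0,0],
    [0,0,0],
    [0,0,-5.5],
    [0,0,0],
    [0,0,0],
  ],
  grip=[0,1,1,1,1,1,1,1,1,1,1,1,1,1,1,1,1,1],
)

```text
clock: 12.0
tool_pos: [0.4664, -0.0099, 0.259]
eef_rot: [0.673, 0.74, 0.0, -0.0]
contact_force: [0.5, 0.3, 0.1]
opening: 0.998
finger_force: 0.0
```

```bash
cat > chk.py <<'E'
from h import *
import sys
# rack position check of placed things: name dx,dy guesses (rack frame)
A=R.from_euler("z",.028).as_matrix()
BY={"mill":.12,"caddy":.04,"pot_jar":-.04,"shaker":-.12}
for n in sys.argv[1:]:
    g=(*(A@[0,BY[n],0]+[.647,-.028,0])[:2],.008,.03)
    P={}
    for c in CAL:
        r.snapshot(c); m=pick({(c,n):[(d["pixels"],1) for d in r.silhouettes(c,n)]},c,n,g)
        if m is None: print(n,c,"none"); continue
        P[c]=m; f,e=fit({c:m},n,g,{c:np.zeros_like(m)},(c,),(0,1)); print(n,c,"rack-frame",((f[:3]-[.647,-.028,0])@A).round(4),round(e,3))
    if len(P)==2:
        f,e=fit(P,n,g,{c:np.zeros_like(m) for c in P},("side","top"),(0,1,2)); print(n,"both",((f[:3]-[.647,-.028,0])@A).round(4),round(e,3))
E
python3 chk.py mill
```

```text
mill side rack-frame [0.002  0.1194 0.008 ] 0.063
mill top rack-frame [1.000e-04 1.186e-01 8.000e-03] 0.042
mill both [0.0018 0.1193 0.0069] 0.064
```

Call:
play_rows(
  translation=[
    [0,0,0.03],
    [0,0,0.04],
    [0,0,0.04],
    [0,0,0.03],
    [0,0,0.012],
    [0,0,0.006],
    [0,0,0],
    [0,0,0],
    [0,0,0],
    [0,0,0],
    [0,0,0],
    [0,0,0],
    [0,0,0],
  ],
  delta_rot=[
    [0,0,0],
    [0,0,0],
    [0,0,0],
    [0,0,0],
    [0,0,0],
    [0,0,0],
    [0,0,0],
    [0,0,0],
    [0,0,0],
    [0,0,0],
    [0,0,0],
    [0,0,0],
    [0,0,0],
  ],
  grip=[1,1,1,1,1,1,1,-1,-1,-1,-1,-1,-1],
)

```text
clock: 13.82
tool_pos: [0.4659, -0.0102, 0.1012]
eef_rot: [0.672, 0.74, -0.0, -0.0]
contact_force: [-0.9, -0.8, 1.2]
opening: 0.507
finger_force: 15.4
```

Call:
play_rows(
  translation=[
    [0,0,-0.008],
    [0,0,-0.03],
    [0,0,-0.04],
    [0,0,-0.04],
    [0,0,-0.03],
    [0,0,-0.01],
    [0.0014,0.015,0],
    [0.0028,0.0301,0],
    [0.0028,0.0301,0],
    [0.0028,0.0301,0],
    [0.0028,0.0301,0],
    [0.0028,0.0301,0],
    [0.0014,0.015,0],
    [0,0,0],
    [0,0,0.02],
    [0,0,0.04],
    [0,0,0.04],
    [0,0,0.03],
    [0,0,0.01],
    [0,0,0],
  ],
  delta_rot=[
    [0,0,0],
    [0,0,0],
    [0,0,0],
    [0,0,0],
    [0,0,0],
    [0,0,3.9],
    [0,0,0],
    [0,0,0],
    [0,0,0],
    [0,0,0],
    [0,0,0],
    [0,0,0],
    [0,0,0],
    [0,0,0],
    [0,0,0],
    [0,0,0],
    [0,0,0],
    [0,0,0],
    [0,0,0],
    [0,0,0],
  ],
  grip=[-1,-1,-1,-1,-1,-1,-1,-1,-1,-1,-1,-1,-1,-1,-1,-1,-1,-1,-1,-1],
)

```text
clock: 16.32
tool_pos: [0.6456, 0.0116, 0.1194]
eef_rot: [0.697, 0.717, -0.0, -0.0]
contact_force: [0.3, -0.4, -0.7]
opening: 0.509
finger_force: 14.9
```

Aligned with the bay; touchdown expected at a TCP height near 0.099.

Call:
play_rows(
  translation=[
    [0,0,0.01],
    [0,0,0.005],
    [0,0,0.003],
    [0,0,0.001],
    [0,0,0],
    [0,0,0],
  ],
  delta_rot=[
    [0,0,0],
    [0,0,0],
    [0,0,0],
    [0,0,0],
    [0,0,0],
    [0,0,0],
  ],
  grip=[-1,-1,-1,-1,-1,-1],
)

```text
clock: 17.08
tool_pos: [0.6462, 0.0118, 0.1004]
eef_rot: [0.697, 0.717, 0.0, 0.0]
contact_force: [0.5, 0.8, -2.3]
opening: 0.506
finger_force: 14.9
```

Call:
play_rows(
  translation=[
    [0,0,0.001],
    [0,0,0.001],
    [0,0,0],
  ],
  delta_rot=[
    [0,0,0],
    [0,0,0],
    [0,0,0],
  ],
  grip=[-1,-1,-1],
)

```text
clock: 17.45
tool_pos: [0.6462, 0.0117, 0.0992]
eef_rot: [0.697, 0.717, 0.0, 0.0]
contact_force: [-2.6, 1.0, 4.8]
opening: 0.51
finger_force: 15.3
```

Call:
play_rows(
  translation=[
    [0,0,0],
    [0,0,0],
    [0,0,0],
    [0,0,0],
    [0,0,-0.01],
    [0,0,-0.04],
    [0,0,-0.04],
    [0,0,-0.04],
    [0,0,-0.03],
    [0,0,0],
    [0.0097,-0.0292,0],
    [0.0097,-0.0292,0],
    [0.0097,-0.0292,0],
    [0.0097,-0.0292,0],
    [0.0097,-0.0292,0],
    [0.0097,-0.0292,0],
    [0,0,0],
    [0,0,0],
  ],
  delta_rot=[
    [0,0,0],
    [0,0,0],
    [0,0,0],
    [0,0,0],
    [0,0,0],
    [0,0,0],
    [0,0,0],
    [0,0,0],
    [0,0,0],
    [0,0,1.6],
    [0,0,0],
    [0,0,0],
    [0,0,0],
    [0,0,0],
    [0,0,0],
    [0,0,0],
    [0,0,0],
    [0,0,0],
  ],
  grip=[0,1,1,1,1,1,1,1,1,1,1,1,1,1,1,1,1,1],
)

```text
clock: 19.7
tool_pos: [0.4717, 0.0697, 0.258]
eef_rot: [0.707, 0.707, 0.0, 0.0]
contact_force: [-0.7, -0.7, 0.7]
opening: 1.002
finger_force: 0.0
```

```bash
python3 chk.py mill caddy
```

```text
mill side rack-frame [0.0023 0.1194 0.008 ] 0.102
mill top rack-frame [-0.0004  0.1186  0.008 ] 0.059
mill both [0.0014 0.1201 0.0056] 0.1
caddy side rack-frame [0.0011 0.0412 0.008 ] 0.044
caddy top none
```

Call:
play_rows(
  translation=[
    [0,0,0.03],
    [0,0,0.04],
    [0,0,0.04],
    [0,0,0.03],
    [0,0,0.015],
    [0,0,0.008],
    [0,0,0],
    [0,0,0],
    [0,0,0],
    [0,0,0],
    [0,0,0],
    [0,0,0],
    [0,0,0],
  ],
  delta_rot=[
    [0,0,0],
    [0,0,0],
    [0,0,0],
    [0,0,0],
    [0,0,0],
    [0,0,0],
    [0,0,0],
    [0,0,0],
    [0,0,0],
    [0,0,0],
    [0,0,0],
    [0,0,0],
    [0,0,0],
  ],
  grip=[1,1,1,1,1,1,1,-1,-1,-1,-1,-1,-1],
)

```text
clock: 21.72
tool_pos: [0.4704, 0.0698, 0.0954]
eef_rot: [0.707, 0.707, -0.0, -0.0]
contact_force: [-1.3, -0.7, 5.8]
opening: 0.579
finger_force: 15.0
```

Call:
play_rows(
  translation=[
    [0,0,-0.008],
    [0,0,-0.03],
    [0,0,-0.04],
    [0,0,-0.04],
    [0,0,-0.03],
    [0,0,-0.01],
    [-0.0115,0.0148,0],
    [-0.023,0.0296,0],
    [-0.023,0.0296,0],
    [-0.023,0.0296,0],
    [-0.023,0.0296,0],
    [-0.023,0.0296,0],
    [-0.0115,0.0148,0],
    [0,0,0],
    [0,0,0.02],
    [0,0,0.04],
    [0,0,0.04],
    [0,0,0.03],
    [0,0,0.01],
    [0,0,0],
  ],
  delta_rot=[
    [0,0,0],
    [0,0,0],
    [0,0,0],
    [0,0,0],
    [0,0,0],
    [0,0,0],
    [0,0,0],
    [0,0,0],
    [0,0,0],
    [0,0,0],
    [0,0,0],
    [0,0,0],
    [0,0,0],
    [0,0,0],
    [0,0,0],
    [0,0,0],
    [0,0,0],
    [0,0,0],
    [0,0,0],
    [0,0,0],
  ],
  grip=[-1,-1,-1,-1,-1,-1,-1,-1,-1,-1,-1,-1,-1,-1,-1,-1,-1,-1,-1,-1],
  squeeze=20,
)

```text
clock: 24.22
tool_pos: [0.648, -0.0678, 0.1127]
eef_rot: [0.707, 0.707, -0.0, -0.001]
contact_force: [0.3, -0.7, -2.0]
opening: 0.572
finger_force: 20.0
```

Call:
play_rows(
  translation=[
    [0,0,0.009],
    [0,0,0.005],
    [0,0,0.003],
    [0,0,0.001],
    [0,0,0.001],
    [0,0,0],
    [0,0,0],
  ],
  delta_rot=[
    [0,0,0],
    [0,0,0],
    [0,0,0],
    [0,0,0],
    [0,0,0],
    [0,0,0],
    [0,0,0],
  ],
  grip=[-1,-1,-1,-1,-1,-1,-1],
)

```text
clock: 25.1
tool_pos: [0.6486, -0.0681, 0.0943]
eef_rot: [0.707, 0.707, 0.0, 0.0]
contact_force: [-1.0, 0.1, -1.7]
opening: 0.574
finger_force: 20.0
```

Call:
play_rows(
  translation=[
    [0,0,0.001],
    [0,0,0.001],
    [0,0,0],
  ],
  delta_rot=[
    [0,0,0],
    [0,0,0],
    [0,0,0],
  ],
  grip=[-1,-1,-1],
)

```text
clock: 25.48
tool_pos: [0.6487, -0.068, 0.0935]
eef_rot: [0.707, 0.707, 0.0, 0.0]
contact_force: [-3.8, 0.1, 6.8]
opening: 0.575
finger_force: 20.0
```

Call:
play_rows(
  translation=[
    [0,0,0],
    [0,0,0],
    [0,0,0],
    [0,0,0],
    [0,0,-0.01],
    [0,0,-0.04],
    [0,0,-0.04],
    [0,0,-0.04],
    [0,0,-0.035],
    [0.0307,-0.0254,0],
    [0.0307,-0.0254,0],
    [0.0307,-0.0254,0],
    [0.0307,-0.0254,0],
    [0.0307,-0.0254,0],
    [0.0307,-0.0254,0],
    [0.0307,-0.0254,0],
    [0,0,0],
    [0,0,0],
  ],
  delta_rot=[
    [0,0,0],
    [0,0,0],
    [0,0,0],
    [0,0,0],
    [0,0,0],
    [0,0,0],
    [0,0,0],
    [0,0,0],
    [0,0,0],
    [0,0,0],
    [0,0,0],
    [0,0,0],
    [0,0,0],
    [0,0,0],
    [0,0,0],
    [0,0,0],
    [0,0,0],
    [0,0,0],
  ],
  grip=[0.5,1,1,1,1,1,1,1,1,1,1,1,1,1,1,1,1,1],
)

```text
clock: 27.72
tool_pos: [0.4713, 0.1462, 0.2578]
eef_rot: [0.707, 0.707, 0.001, 0.001]
contact_force: [0.2, -0.0, 0.5]
opening: 0.998
finger_force: 0.0
```

```bash
python3 chk.py pot_jar caddy
```

```text
pot_jar side none
pot_jar top rack-frame [-0.     -0.0418  0.008 ] 0.052
caddy side rack-frame [0.0005 0.0411 0.008 ] 1.461
caddy top rack-frame [-0.001   0.0364  0.008 ] 0.15
caddy both [ 0.0027  0.039  -0.0069] 0.862
```

Shaker: grasp 46 mm up, TCP at 0.101.

Call:
play_rows(
  translation=[
    [0,0,0.03],
    [0,0,0.04],
    [0,0,0.04],
    [0,0,0.03],
    [0,0,0.012],
    [0,0,0.005],
    [0,0,0],
    [0,0,0],
    [0,0,0],
    [0,0,0],
    [0,0,0],
    [0,0,0],
    [0,0,0],
  ],
  delta_rot=[
    [0,0,0],
    [0,0,0],
    [0,0,0],
    [0,0,0],
    [0,0,0],
    [0,0,0],
    [0,0,0],
    [0,0,0],
    [0,0,0],
    [0,0,0],
    [0,0,0],
    [0,0,0],
    [0,0,0],
  ],
  grip=[1,1,1,1,1,1,1,-1,-1,-1,-1,-1,-1],
)

```text
clock: 29.75
tool_pos: [0.4705, 0.1468, 0.1003]
eef_rot: [0.707, 0.707, -0.0, -0.0]
contact_force: [-0.0, -0.2, 0.8]
opening: 0.488
finger_force: 20.0
```

Call:
play_rows(
  translation=[
    [0,0,-0.008],
    [0,0,-0.03],
    [0,0,-0.04],
    [0,0,-0.04],
    [0,0,-0.03],
    [0,0,-0.01],
    [-0.0185,0.0112,0],
    [-0.0368,0.0225,0],
    [-0.0368,0.0225,0],
    [-0.0368,0.0225,0],
    [-0.0368,0.0225,0],
    [-0.0368,0.0225,0],
    [-0.0368,0.0225,0],
    [-0.0368,0.0225,0],
    [-0.0187,0.0113,0],
    [0,0,0],
    [0,0,0.03],
    [0,0,0.04],
    [0,0,0.04],
    [0,0,0.02],
  ],
  delta_rot=[
    [0,0,0],
    [0,0,0],
    [0,0,0],
    [0,0,0],
    [0,0,0],
    [0,0,0],
    [0,0,0],
    [0,0,0],
    [0,0,0],
    [0,0,0],
    [0,0,0],
    [0,0,0],
    [0,0,0],
    [0,0,0],
    [0,0,0],
    [0,0,0],
    [0,0,0],
    [0,0,0],
    [0,0,0],
    [0,0,0],
  ],
  grip=[-1,-1,-1,-1,-1,-1,-1,-1,-1,-1,-1,-1,-1,-1,-1,-1,-1,-1,-1,-1],
)

```text
clock: 32.25
tool_pos: [0.6488, -0.1456, 0.1255]
eef_rot: [0.706, 0.708, -0.001, -0.003]
contact_force: [-0.3, 0.5, -0.7]
opening: 0.491
finger_force: 20.0
```

Call:
play_rows(
  translation=[
    [0,0,0.01],
    [0,0,0.007],
    [0,0,0.006],
    [0,0,0.003],
    [0,0,0.001],
    [0,0,0],
    [0,0,0],
  ],
  delta_rot=[
    [0,0,0],
    [0,0,0],
    [0,0,0],
    [0,0,0],
    [0,0,0],
    [0,0,0],
    [0,0,0],
  ],
  grip=[-1,-1,-1,-1,-1,-1,-1],
)

```text
clock: 33.12
tool_pos: [0.6509, -0.148, 0.1015]
eef_rot: [0.707, 0.707, 0.0, 0.0]
contact_force: [0.6, 0.5, -0.5]
opening: 0.49
finger_force: 20.0
```

Call:
play_rows(
  translation=[
    [0,0,0.0015],
    [0,0,0.001],
    [0,0,0.001],
    [0,0,0],
  ],
  delta_rot=[
    [0,0,0],
    [0,0,0],
    [0,0,0],
    [0,0,0],
  ],
  grip=[-1,-1,-1,-1],
)

```text
clock: 33.62
tool_pos: [0.6507, -0.1479, 0.0983]
eef_rot: [0.707, 0.707, 0.0, -0.0]
contact_force: [-1.5, 1.0, 6.1]
opening: 0.489
finger_force: 20.0
```

Contact; release, lift, and back away toward the robot for a clear view.

Call:
play_rows(
  translation=[
    [0,0,0],
    [0,0,0],
    [0,0,0],
    [0,0,0],
    [0,0,-0.01],
    [0,0,-0.04],
    [0,0,-0.04],
    [0,0,-0.04],
    [0,0,-0.04],
    [0,0,-0.04],
    [0.01,-0.04,0],
    [0.01,-0.04,0],
    [0.01,-0.04,0],
    [0.01,-0.04,0],
    [0.01,-0.04,0],
    [0,0,0],
    [0,0,0],
  ],
  delta_rot=[
    [0,0,0],
    [0,0,0],
    [0,0,0],
    [0,0,0],
    [0,0,0],
    [0,0,0],
    [0,0,0],
    [0,0,0],
    [0,0,0],
    [0,0,0],
    [0,0,0],
    [0,0,0],
    [0,0,0],
    [0,0,0],
    [0,0,0],
    [0,0,0],
    [0,0,0],
  ],
  grip=[0.5,1,1,1,1,1,1,1,1,1,1,1,1,1,1,1,1],
)

```text
clock: 35.75
tool_pos: [0.452, -0.0982, 0.3085]
eef_rot: [0.707, 0.707, 0.001, 0.001]
contact_force: [0.5, -0.2, 0.1]
opening: 1.002
finger_force: 0.0
```

```bash
python3 chk.py mill caddy pot_jar shaker
python3 - <<'E'
from h import *
cv2.imwrite("pics/f.png",np.vstack([r.snapshot("side")[80:330,60:460],r.snapshot("top")[80:330,60:460]]))
E
```

```text
mill side rack-frame [0.002  0.1193 0.008 ] 0.089
mill top rack-frame [-0.0005  0.1185  0.008 ] 0.061
mill both [0.0014 0.1197 0.0065] 0.092
caddy side rack-frame [0.0018 0.0398 0.008 ] 0.097
caddy top rack-frame [-0.0009  0.0385  0.008 ] 0.06
caddy both [0.0014 0.0391 0.0044] 0.094
pot_jar side none
pot_jar top rack-frame [-0.0011 -0.0405  0.008 ] 0.114
shaker side rack-frame [ 0.0038 -0.1206  0.008 ] 0.045
shaker top rack-frame [ 0.0003 -0.1219  0.008 ] 0.057
shaker both [ 0.0036 -0.1215  0.0073] 0.085
```

View pics/f.png

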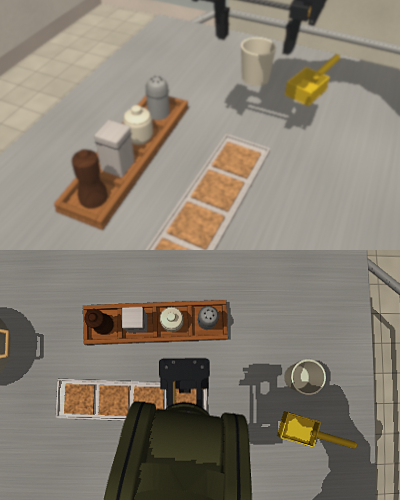

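The crop shows mill, caddy, pot and shaker upright in the bays from left to right (crop pixels 95,320 to 208,316 in the top view). The cup is where it started and the gripper is clear.

```bash
python3 -c "
from plant import r
print(r.finish_job())"
```

```text
the job is handed in; nothing more can be done
None
```

I handed the job in at about 36 s: left to right the rack now holds mill, caddy, mustard pot and shaker, all upright and within about 4 mm of their bay centres in the pictures (pot measured from the top camera only); the cup looked unmoved, and no verdict came back.

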